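# Lower the tray stand by one hole

## Robot

A 6-joint arm with a two-finger parallel gripper is mounted at the origin on a cart in front of the work surface, level with it; the furniture and walls round the work are solid. World frame = base frame: x ahead of the robot, y to its left, z up, the work surface at z = 0. Lengths are in mm, angles in rad, forces in N, time in s.
With the tool pointing down it reaches from about 275 to 975 mm from the base axis. Payload 8.4 kg.
Tool frame: the origin (TCP) lies between the finger pads; the fingertips stand 11 mm ahead of it and the grasp point (between the pads) lies 8 mm behind it; z points along the fingers, y is the line along which they close (so a half turn about z gives the same grasp; the last joint's range is limited). The gripper opens to 92 mm and grips with 3 to 60 N. Pads are 20 mm wide; open, the fingers measure 128 mm over their backs; the gripper's body (75 mm by 189 mm) begins 69 mm behind the grasp point.
Start: joints at [-1.305, 0.353, 1.633, -0, 1.155, -0.002], TCP at [165.38, -602.725, 225.583] pointing down, gripper open.
Joint ranges: [-2.63, 2.63], [-0.92, 2.1], [0.06, 2.66], [-1.3, 4.44], [0, 2.69], [-3.02, 3.02]. Speed limits (rad/s): [2.22, 2.22, 2.79, 3.14, 3.14, 3.14].

## Interface

Orientations are given as a 3x3 rotation matrix whose columns are the frame's x, y, z axes.
In Python, from rig import r, command_gripper, kin, cams, telemetry gives the robot as it stands. Calls block until the motion is done:
- r.move_to(position, orientation): joint-space move of the TCP to a pose.
- r.move_linear(position, max_speed=150, rotation=None, max_force=None): straight line of the TCP; rotation=None keeps the orientation; max_speed is the mean speed in mm/s. With max_force (N) it stops when the force on the tool has changed by that much, and returns True; else False.
- r.set_joints(angles): joint-space move.
- command_gripper(opening, grasp_force=None): finger opening in mm; grasp_force is the grip in N (None keeps the last); returns when the fingers have stopped.
- r.wait(seconds).
- kin.solve_ik(position, orientation): joint angles nearest the present ones, or None.
- cams.read_camera(name): name is "scene" or "top" or "wrist"; returns a dict with "img" (420x560x3 uint8, blue, green, red), "z_map" (420x560 float32, mm along the optical axis (not along the pixel's ray), 0 where there is no reading), "camera_matrix" (3x3 intrinsics, pixels), "dist_coeffs" ([k1, k2, p1, p2, k3] as OpenCV has them; the pictures are not rectified), "position" and "rotation" of the camera in the world; the wrist camera has in their place "T_tool_cam" (4x4, takes a point from camera to tool coordinates, whose origin is the TCP and whose axes are the flange's). Camera axes: x right, y up, looking along -z (the intrinsics and any distortion apply to the point x, -y, -z); pixel columns grow to the right and rows downward; lengths in mm; the calibration is good to about 2 mm. A picture is of the moment at which its call begins: read the wrist's pose just before it.
A pose or a line that the arm cannot do raises r.MotionError and nothing moves.
- r.sign_off(): hands the job in; it is judged then, once.
Readings, each from a call of its own:
- telemetry.current_clock(): time.
- telemetry.current_joints(): joint angles.
- telemetry.current_joint_vel(): joint speeds.
- telemetry.current_joint_efforts(): joint torques, N m.
- telemetry.current_tool_pos(): TCP position.
- telemetry.current_tool_rot(): TCP orientation.
- telemetry.current_wrist_force(): force on the tool from outside, world axes, zero at the start.
- telemetry.current_moment(): the same for the moment, N m.
- telemetry.current_grip_width(): finger opening in mm.
- telemetry.current_gripper_force(): force on a finger pad.
Only numpy, scipy, OpenCV 4.12 (cv2) and the standard library are available. Lean on these libraries where they do the work, as an engineer would, in place of code of your own. Each camera call takes 0.05 s, during which the arm holds its last target. There are 200 camera calls.

## Task

The round tray of the height-adjustable stand is set too high. Squeeze in the sprung button on its grip block, start the tube down, let the button go and push the tray on down until the button springs fully out again in the next hole. Keep the espresso cup standing upright on the tray, leave the other things alone, and let go of the stand.

Things in the scene. Friction and masses are not known exactly. Their poses are not given: they have to be found in the camera images.
- tray_stand: the stand, which is heavy and does not move: a round steel base 132 mm across and 16 mm high with an upright post. Origin: underside of the base, on the post's axis; z up; its -x axis points to the side on which the grip block sticks out (towards the robot at yaw 0), its +y axis to the side on which the button is.
- grip_block (a point): middle of the grey grip block on the moving outer tube (25 mm thick, slides on the post), level with the button's axis, 42 mm in front (-x) of the post's axis, 118 mm above the worktop at the start. Block: 36 mm wide (y), 26 mm high, reaching from the post to 64 mm in front of its axis. The tray overhangs it, so a gripper must come slanting, pointing down and towards the post. Axes as the stand's.
- button_face (a point): middle of the outer face of the black round push button (19 mm across) in the +y side of the grip block. Let go, it stands 9 mm proud of the block (45 mm from button face to the block's opposite side); it is pressed towards -y and moves down with the tube.
- release (a joint): how far the button is pressed: 0 = sprung fully out, 0.007 = fully in; spring 4 N at first, 9 N fully in. Its pin locks the tube in a hole of the post and is clear of it from 0.005 on. Between holes, let go, the button stays at about 0.005 and the tube is free to slide; it springs out to 0 only when the pin finds a hole.
- tray (a joint): how far tube, block and tray have come down: 0 at the start (locked in the top hole), 0.052 at the bottom stop. The next hole is hidden in the tube, 0.024 to 0.038 down, differently each time, with 1.5 mm of play either way; there is none beyond. Let go, the tube stays where it is (friction 8 N, own weight 4 N); with the pin in a hole it does not give when pushed.
- tray_top (a point): middle of the upper face of the steel tray (124 mm across, rim 4.5 mm high), on the post's axis, 119 mm above the grip block's middle. The tray overhangs the block to 62 mm in front of the post's axis, its underside 114 mm above the block's middle at that edge. Axes as the stand's. Wall cupboards hang 0.6 m above the worktop just behind the stand: lean back from them when pushing.
- espresso_cup: small green-lined white espresso cup standing loose on the tray behind the middle; 60 mm wide, 87 mm long with its handle (along its y), 50 mm high. Origin: centre of its underside; z up.
- mug_table: bystander: white mug with dark dots, 82x114x91 mm, on the worktop to the left. Origin: centre of its underside.
- spice_jar: bystander: small spice jar, 77x72x79 mm, on the worktop to the right. Origin: centre of its underside.
- lemon: bystander: a lemon, 78x55x56 mm, on the worktop to the right. Origin: centre of its underside.
- garlic: bystander: a garlic bulb, 60x57x58 mm, on the worktop to the right. Origin: centre of its underside.
Not all that is in view belongs to the job. What is shaped like the espresso_cup but purple is not meant.

How it is judged (in metres and radians):
On the way, in this order (a step that is already met when the one before it is completed fails the run):
1. the tube is freed from the top hole and started down, the button in (value of joint tray above 0.005 m and value of joint release above 0.003 m), for 0.1 s.
2. the button has sprung out in the next hole (value of joint tray above 0.02 m and value of joint release below 0.002 m), for 0.2 s.
At the end, for the whole second after the job is handed in: The tray is 20 to 42 mm lower than at the start with the button sprung out to within 2 mm (locked in the next hole); the espresso cup stands at rest on the tray, its underside's centre within 50 mm of the tray's middle, tilted less than 0.15 rad (all of step 2 and value of joint tray below 0.042 m and angle between espresso_cup's own z axis and vertical below 0.15 rad and distance between espresso_cup and tray_top below 0.05 m and linear speed of espresso_cup below 0.02 m/s); the robot touches nothing.
It fails at once if the espresso cup is tipped over (angle between espresso_cup's own z axis and vertical above 0.5 rad).
It fails at once if a bystander is moved by more than 30 mm (distance of any of mug_table, spice_jar, lemon, garlic from where it was at the start of the episode above 0.03 m).
It also fails if it takes over 40 s, if anything falls off the work surface, if the arm or the gripper's body presses on something with over 40 N, if the wrist force passes 120 N, or if a joint passes its speed limit or range.

## Working session

There is one attempt and no reset: what is moved stays moved. The work goes in short steps, each a Python script; the robot and the scene stay as the last script left them, time stands still between calls to the robot, and variables do not carry over. Pictures are saved under pics/ and viewed, at most 10 in all, crops included, and the job is handed in when it is done.

```bash
ls; mkdir -p pics; cat > h.py <<'E'
import numpy as np, cv2
from rig import r, command_gripper, kin, cams, telemetry
def cloud(c):
    z=c["z_map"]; h,w=z.shape
    u,v=np.meshgrid(np.arange(w),np.arange(h))
    p=cv2.undistortPoints(np.stack([u,v],-1).reshape(-1,1,2).astype(np.float64),np.array(c["camera_matrix"]),np.array(c["dist_coeffs"],float)).reshape(h,w,2)
    P=np.stack([p[...,0]*z,-p[...,1]*z,-z],-1)
    W=P@np.array(c["rotation"]).T+np.array(c["position"])
    W[z==0]=np.nan
    return W
E
python3 - <<'E'
from h import *
for n in("scene","top"):
    c=cams.read_camera(n); cv2.imwrite(f"pics/{n}.png",c["img"]); np.savez(f"{n}.npz",**c); print(n,c["position"],np.round(c["rotation"],3).tolist(),telemetry.current_clock())
E
```

```text
pics
scene [-395.20339235  508.4081848   680.26024621] [[-0.557, 0.377, -0.74], [-0.831, -0.243, 0.501], [0.009, 0.893, 0.449]] 0.05
top [ 428.66549704  -79.5949933  1326.41401345] [[-0.008, 0.999, -0.045], [-1.0, -0.008, -0.003], [-0.004, 0.045, 0.999]] 0.1
```

View pics/scene.png

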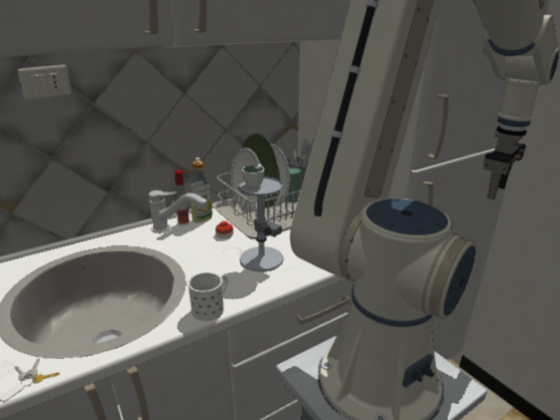

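View pics/top.png

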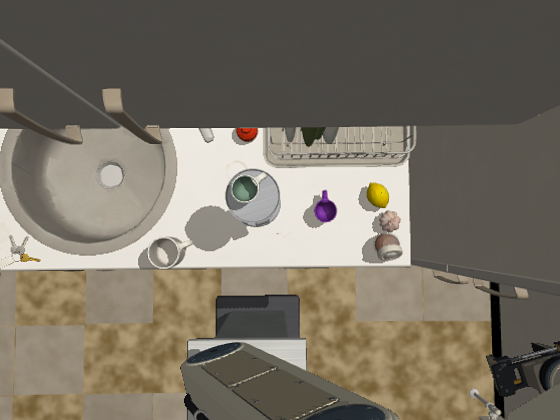

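The scene view shows the stand (base at about (262,259), block (267,230), tray (260,185), green-lined cup (253,175)). The top view shows the tray at (253,197) and the cup at (244,187). Next I'll extract positions from depth.

```bash
python3 - <<'E'
from h import *
for n in("top","scene"):
    c=dict(np.load(n+".npz")); W=cloud(c); z=W[...,2]; 
    if n=="top":
        sub=np.zeros(z.shape,bool); sub[150:250,200:300]=1
        m=sub&(abs(z-238)<9); p=W[m][:,:2]; (cx,cy),R=cv2.minEnclosingCircle(p.astype(np.float32)); print("tray",cx,cy,R,np.median(z[m]))
        m=sub&(z>265); p=W[m]; print("cuptop",m.sum(),p.min(0),p.max(0),np.median(p[:,:2],0))
    else:
        sub=np.zeros(z.shape,bool); sub[150:280,225:300]=1
        d=np.hypot(W[...,0]-cx,W[...,1]-cy)
        for a,b in((3,25),(60,95),(100,135),(230,246)):
            m=sub&(z>a)&(z<b)&(d<90); p=W[m]; print(a,b,m.sum(),p.min(0).round(),p.max(0).round(),np.median(p,0).round())
        m=sub&(z>100)&(z<136)&(d<85)&(d>15)
        for v,u in np.argwhere(m)[::3]: print((u,v),(W[v,u]-[cx,cy,0]).round().astype(int),c["img"][v,u],end=";")
        cv2.imwrite("pics/crop.png",cv2.resize(c["img"][150:280,200:320],None,fx=4.5,fy=4.5,interpolation=cv2.INTER_CUBIC))
E
```

```text
tray 520.347900390625 -29.930316925048828 61.8831672668457 236.8746313206899
cuptop 277 [501.69115503 -60.97189997 265.20027625] [567.19726013  14.48035928 290.44313408] [548.97108461 -26.6789534 ]
3 25 835 [432. -89.   3.] [610.  59.  24.] [504. -17.  10.]
60 95 93 [500. -44.  60.] [529. -10.  94.] [509. -22.  77.]
100 135 361 [451. -64. 101.] [536.  -6. 135.] [481. -27. 126.]
230 246 588 [454. -88. 231.] [577.  34. 245.] [507. -22. 237.]
(np.int64(256), np.int64(218)) [ 16   6 132] [102 103 103];(np.int64(267), np.int64(219)) [ -7 -17 133] [118 119 119];(np.int64(266), np.int64(220)) [-10 -11 132] [102 100  98];(np.int64(255), np.int64(221)) [  0  19 133] [55 54 53];(np.int64(262), np.int64(221)) [-15   5 136] [62 60 60];(np.int64(267), np.int64(221)) [-16 -11 132] [83 81 80];(np.int64(254), np.int64(222)) [  4  20 129] [65 68 68];(np.int64(257), np.int64(222)) [ -7  17 133] [57 56 55];(np.int64(260), np.int64(222)) [-13  10 133] [59 58 56];(np.int64(263), np.int64(222)) [-18   3 134] [56 54 54];(np.int64(267), np.int64(222)) [-18 -10 130] [84 82 80];(np.int64(270), np.int64(222)) 
[... 5321 characters left out ...]
113] [84 86 86];(np.int64(265), np.int64(234)) [-48  15 113] [39 39 38];(np.int64(268), np.int64(234)) [-58  12 117] [35 37 36];(np.int64(271), np.int64(234)) [-57   1 113] [45 46 45];(np.int64(274), np.int64(234)) [-68  -1 117] [46 45 45];(np.int64(277), np.int64(234)) [-63 -14 111] [84 87 87];(np.int64(266), np.int64(235)) [-51  15 111] [63 66 67];(np.int64(269), np.int64(235)) [-53   6 109] [110 115 116];(np.int64(272), np.int64(235)) [-61   1 111] [69 70 69];(np.int64(275), np.int64(235)) [-64  -7 110] [71 73 73];(np.int64(278), np.int64(235)) [-59 -20 104] [186 193 194];(np.int64(273), np.int64(236)) [-64   0 109] [101 104 104];(np.int64(276), np.int64(236)) [-65 -10 107] [181 187 188];
```

View pics/crop.png

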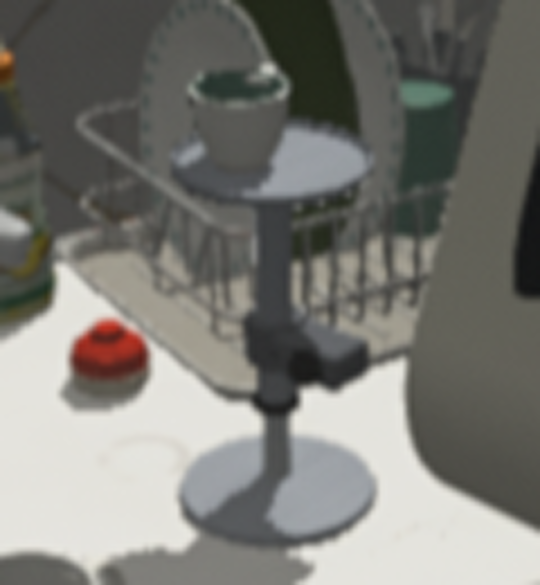

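The crop shows the block pointing towards the robot and slightly right (yaw ≈ 0.3), with the black button on its left side at about crop (303,362). I'll move to a slanted stand-off and look with the wrist camera.

```bash
cat >> h.py <<'E'
def frame(yaw):
    return np.array([np.cos(yaw),np.sin(yaw),0]),np.array([-np.sin(yaw),np.cos(yaw),0])
def rot(yaw,pitch,flip=1):
    ex,ey=frame(yaw); z=np.cos(pitch)*ex-np.sin(pitch)*np.array([0,0,1]); y=ey*flip
    return np.column_stack([np.cross(y,z),y,z])
def wristcloud():
    p,R=np.array(telemetry.current_tool_pos()),np.array(telemetry.current_tool_rot())
    c=cams.read_camera("wrist"); T=np.array(c["T_tool_cam"])
    c["rotation"]=R@T[:3,:3]; c["position"]=p+R@T[:3,3]
    return c,cloud(c)
E
python3 - <<'E'
from h import *
yaw=0.3; C=np.array([518,-28.5,0]); ex,ey=frame(yaw)
B=C-42*ex+[0,0,118]
print(np.round(cams.read_camera("wrist")["T_tool_cam"],2).tolist())
best=None
for pit in (0.7,0.8):
  for f in (1,-1):
    R=rot(yaw,pit,f); z=R[:,2]
    for d in (130,0): print(pit,f,d,(B+1.5*ey+z*(8-d)).round(), kin.solve_ik(B+1.5*ey+z*(8-d),R), kin.solve_ik(B+1.5*ey+z*(8-d)-[0,0,45],R))
E
```

```text
[[0.0, 0.96, 0.27, 76.61], [1.0, -0.0, -0.0, 0.01], [-0.0, 0.27, -0.96, -159.22], [0.0, 0.0, 0.0, 1.0]]
0.7 1 130 [388. -67. 197.] [-0.8361691  -0.0614771   2.59872551  1.42615367  0.77687353  2.39671354] [-0.8361691   0.12661571  2.64105922  1.66349188  0.77082003  2.0663504 ]
0.7 1 0 [483. -38. 113.] [-0.4766817   0.33654433  2.54811813  2.16716417  0.70487246  1.8492724 ] [-0.4766817   0.51076671  2.55539452  2.31678592  0.818255    1.64322171]
0.7 -1 130 [388. -67. 197.] [-0.8361691  -0.0614771   2.59872551  1.42615367  0.77687353 -0.74487911] [-0.8361691   0.12661571  2.64105922  1.66349188  0.77082003 -1.07524226]
0.7 -1 0 [483. -38. 113.] [-0.4766817   0.33654433  2.54811813  2.16716417  0.70487246 -1.29232026] [-0.4766817   0.51076671  2.55539452  2.31678592  0.818255   -1.49837095]
0.8 1 130 [396. -65. 206.] [-0.69952878 -0.14430261  2.53319012  1.21850702  0.67440189  2.74130574] [-0.69952878  0.00756204  2.58240661  1.47703632  0.62940837  2.41720892]
0.8 1 0 [483. -38. 112.] [-0.41725156  0.25907169  2.50420923  2.02388501  0.53442948  2.06763469] [-0.41725156  0.41845086  2.51904519  2.2487119   0.62854265  1.79937003]
0.8 -1 130 [396. -65. 206.] [-0.69952878 -0.14430261  2.53319012  1.21850702  0.67440189 -0.40028691] [-0.69952878  0.00756204  2.58240661  1.47703632  0.62940837 -0.72438373]
0.8 -1 0 [483. -38. 112.] [-0.41725156  0.25907169  2.50420923  2.02388501  0.53442948 -1.07395796] [-0.41725156  0.41845086  2.51904519  2.2487119   0.62854265 -1.34222262]
```

```bash
python3 - <<'E'
from h import *
yaw=0.3; C=np.array([518,-28.5,0]); ex,ey=frame(yaw)
B=C-42*ex+[0,0,118]; R=rot(yaw,0.8); z=R[:,2]
command_gripper(75)
t0=telemetry.current_clock()
r.move_to(B+1.5*ey+z*(8-115),R)
c,W=wristcloud(); np.savez("w1.npz",W=W,img=c["img"])
cv2.imwrite("pics/w1.png",c["img"]); print(t0,telemetry.current_clock(),telemetry.current_tool_pos())
E
```

```text
0.5917 2.925 [406.57206884 -61.98188602 194.98271402]
```

View pics/w1.png

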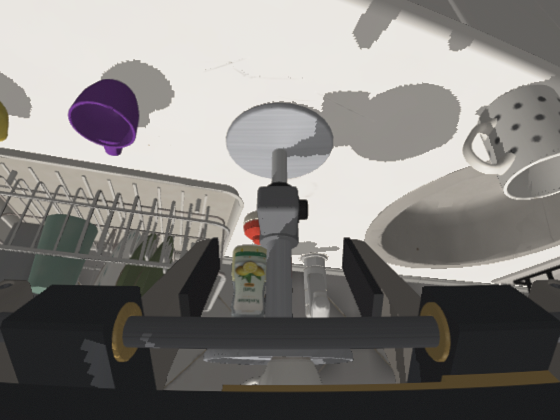

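The (upside-down) wrist view shows the block's front face at about (278,213) and the button at (302,209), between the fingers. I'll measure the block here.

```bash
python3 - <<'E'
from h import *
d=np.load("w1.npz"); W=d["W"]; img=d["img"]
z=W[...,2]; sub=np.zeros(z.shape,bool); sub[180:260,250:315]=1
p=W[sub&np.isfinite(z)]
# front face patch
q=W[205:232,263:294].reshape(-1,3); q=q[np.isfinite(q[:,0])]
m=q.mean(0); u,s,vt=np.linalg.svd(q-m); print("patch",m,vt[2],s)
for v in (195,205,215,225,235): print(v,[(u,W[v,u].round().astype(int).tolist(),int(img[v,u].mean())) for u in range(254,312,4)])
yaw=.3; ex,ey=frame(yaw)
sb=W[100:180,225:335].reshape(-1,3); k=sb[abs(sb[:,2]-16)<5]; (cx,cy),R=cv2.minEnclosingCircle(k[:,:2].astype(np.float32)); print("base",cx,cy,R,len(k))
E
```

```text
patch [473.89115718 -43.33055711 130.40679628] [-0.04592221 -0.01793353  0.99878403] [383.89383631 227.0266691   28.12664658]
195 [(254, [644, -32, 0], 231), (258, [464, -64, 116], 74), (262, [462, -61, 117], 58), (266, [461, -58, 117], 58), (270, [460, -55, 117], 59), (274, [458, -52, 117], 59), (278, [458, -48, 117], 58), (282, [458, -45, 116], 58), (286, [456, -42, 117], 58), (290, [456, -38, 116], 59), (294, [453, -36, 117], 58), (298, [622, 33, 1], 158), (302, [623, 40, 0], 230), (306, [619, 46, 1], 225), (310, [618, 52, 0], 224)]
205 [(254, [676, -25, 0], 232), (258, [465, -64, 126], 69), (262, [462, -61, 127], 59), (266, [461, -58, 126], 59), (270, [460, -55, 127], 60), (274, [458, -52, 127], 59), (278, [458, -48, 127], 58), (282, [457, -45, 126], 60), (286, [456, -42, 126], 59), (290, [455, -39, 127], 58), (294, [453, -36, 127], 59), (298, [456, -31, 125], 49), (302, [464, -24, 119], 24), (306, [464, -21, 119], 17), (310, [649, 65, -1], 231)]
215 [(254, [691, -21, 10], 103), (258, [475, -61, 129], 117), (262, [471, -59, 131], 123), (266, [469, -56, 132], 122), (270, [470, -52
[... 504 characters left out ...]
82, [484, -37, 131], 121), (286, [483, -33, 131], 72), (290, [481, -30, 131], 73), (294, [482, -26, 130], 73), (298, [723, 71, -1], 190), (302, [720, 77, 0], 231), (306, [718, 84, 0], 231), (310, [715, 91, 0], 230)]
235 [(254, [708, -16, 39], 108), (258, [704, -9, 39], 75), (262, [513, -48, 130], 88), (266, [508, -45, 132], 80), (270, [505, -42, 133], 73), (274, [502, -39, 133], 86), (278, [501, -35, 134], 75), (282, [499, -32, 134], 66), (286, [500, -27, 133], 60), (290, [501, -23, 132], 59), (294, [502, -19, 131], 60), (298, [512, -10, 125], 151), (302, [760, 93, 0], 231), (306, [759, 101, 0], 231), (310, [756, 108, 0], 230)]
base 513.54248046875 -29.259279251098633 57.044437408447266 2797
```

```bash
cat >> h.py <<'E'
yaw=0.34; C=np.array([518.5,-28.5,0]); ex,ey=frame(yaw); B=C-42*ex+[0,0,118]; R=rot(yaw,0.8); z=R[:,2]
up=np.array([0,0,1.])
def st(s): print(s,round(telemetry.current_clock(),2),np.round(telemetry.current_tool_pos(),1),np.round(telemetry.current_wrist_force(),1),round(telemetry.current_grip_width(),1),round(telemetry.current_gripper_force(),1))
E
python3 - <<'E'
from h import *
G=B+1.5*ey+z*7
r.move_linear(G-z*100,100,R)
st("pre"); print(r.move_linear(G,100,max_force=15)); st("at")
command_gripper(30,25); st("closed")
if telemetry.current_grip_width()<40.5:
    print(r.move_linear(G-12*up,25,max_force=50)); r.wait(.2); st("down")
c,W=wristcloud(); cv2.imwrite("pics/w2.png",c["img"])
E
```

```text
pre 3.23 [417.3 -62.9 184.4] [ 0.  -0.5  0.3] 74.9 0.0
False
at 4.38 [482.8 -39.5 113.3] [0.1 0.8 0.6] 75.2 0.0
closed 5.03 [483.  -40.3 112.9] [-3.1 -4.4  1.8] 37.5 24.9
False
down 5.87 [483.  -40.3 100.6] [ 0.5 -5.7 -5. ] 37.3 24.9
```

View pics/w2.png

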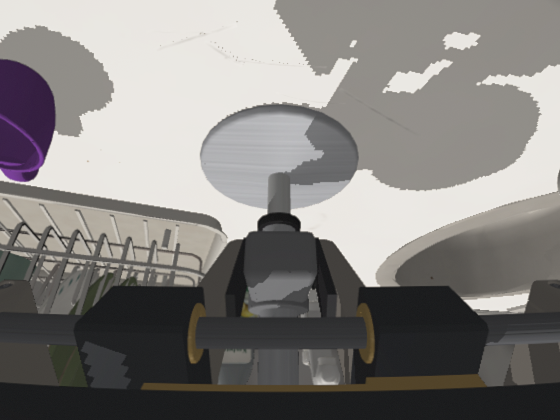

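The fingers hold the block and button at about (280,265), with the width of 37.5 mm meaning the button is fully in. Next I'll release, check how far the block dropped, and push on its top with closed fingers.

```bash
python3 - <<'E'
from h import *
p=np.array(telemetry.current_tool_pos())
command_gripper(75); r.move_linear(p-z*75,150); 
c,W=wristcloud()
d=W-C; a=d@ex; b=d@ey; zz=W[...,2]
m=(a>-60)&(a<-25)&(abs(b)<14)&(zz>90)&(zz<140); print("top",m.sum(),np.percentile(zz[m],[10,50,90]))
m=(a>-70)&(a<-60)&(abs(b)<14)&(zz>80)&(zz<140); print("front",m.sum(),np.percentile(zz[m],[2,50,98]))
m=(a>-52)&(a<-35)&(b>19)&(b<34)&(zz>80)&(zz<140); print("button",m.sum(),np.percentile(b[m],[50,90,98]) if m.sum() else 0)
st("ret"); cv2.imwrite("pics/w3.png",c["img"])
command_gripper(0); st("shut")
E
```

```text
top 706 [118.19028679 118.54034602 118.90760409]
front 1194 [ 94.02957533 107.73128472 118.31988145]
button 82 [20.78452262 22.16077903 22.33726934]
ret 7.32 [434.1 -57.7 154.3] [ 0.4  0.7 -0.4] 74.8 0.0
shut 8.45 [433.7 -57.7 154.5] [ 0.4  0.1 -0.3] 0.6 0.0
```

```bash
python3 - <<'E'
from h import *
P=C-40*ex+up*(118.5+7+7)-11*z
r.move_linear(P-25*z,100,R); r.move_linear(P,80); st("above")
print(r.move_linear(P-6*up,20,max_force=12)); st("near")
print(r.move_linear(P-36*up,15,max_force=20)); st("pushed"); r.wait(.3); st("hold")
p=np.array(telemetry.current_tool_pos())
r.move_linear(p+12*up,80); r.move_linear(p+12*up-z*70,150)
c,W=wristcloud()
d=W-C; a=d@ex; b=d@ey; zz=W[...,2]
m=(a>-60)&(a<-25)&(abs(b)<14)&(zz>75)&(zz<140); print("top",m.sum(),np.percentile(zz[m],[10,50,90]))
m=(a>-52)&(a<-35)&(b>19)&(b<34)&(zz>60)&(zz<140); print("button",m.sum(),np.percentile(b[m],[50,90,98]) if m.sum() else 0)
st("ret"); cv2.imwrite("pics/w4.png",c["img"]); cv2.imwrite("pics/s4.png",cams.read_camera("top")["img"])
E
```

```text
above 9.32 [472.9 -44.2 140.1] [ 0.4 -0.   0.2] 0.3 0.0
False
near 9.77 [473.4 -44.4 134.3] [ 0.1  0.6 -0.3] 0.4 0.0
False
pushed 11.92 [474.1 -44.3 105.3] [-7.2 -2.6 15.7] 0.7 7.8
hold 12.22 [474.1 -44.4 105.3] [-6.5 -2.7 15.5] 0.4 7.8
top 719 [90.82352872 91.33369699 91.79272888]
button 189 [23.06966409 26.36547832 27.18068844]
ret 13.19 [428.3 -60.6 167. ] [ 0.3  0.5 -0.1] 0.4 0.0
```

View pics/w4.png

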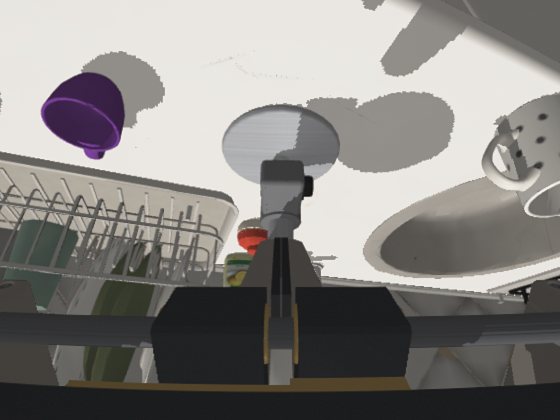

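View pics/s4.png

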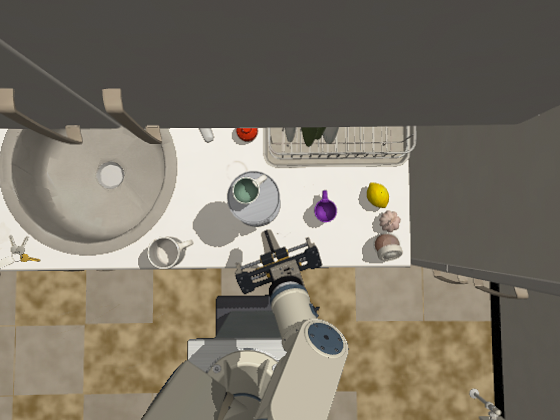

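The block is about 39.5 mm down, the button face is back at 27 mm (fully out), and the tube resisted with 15 N. The cup stands on the tray at (246,189) and the arm is clear, so I'm handing in.

```bash
python3 -c "
from h import *
print(r.sign_off())"
```

```text
the job is handed in; nothing more can be done
None
```

I lowered the tray about 39.5 mm, and the button sprang fully out in the next hole. The cup is still standing on the tray, the arm is clear of the stand, and the job is handed in; no verdict came back.

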